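# Draw vacuum on the lamination: set the readout, free the catch, hold the lever

### The job

Get ready to draw vacuum: first raise the readout's folded screen by its orange tab to 100 degrees open (just past upright) and leave it standing there. Then flip the red safety catch right over, clear of the vacuum valve's lever, and pull the lever all the way towards the robot's side against its spring. Finish while still holding the lever fully pulled, with the screen still up, the catch still over, and the other things on the bench left where they are.

Things in the scene. Friction and masses are not known exactly. Their poses are not given: they have to be found in the camera images.
- readout: Vacuum readout: a grey box 135 (x) x 170 (y) x 45 high, fixed to the bench, carrying a folding black screen. Origin: centre of its underside; its x axis points away from the robot side (front is -x), z up. Stands left or right of the middle of the bench, turned by up to 0.2 rad.
- screen (a joint): Opening angle of the screen in rad: 0 folded flat on the box (screen face down), 1.745 = 100 degrees open, stop at 2.4. It starts at 0 to 0.35. Stiff hinge: about 0.45 N m plus the weight (0.18 to 0.35 kg), so 3 to 6 N at the tab; it stays where it is left.
- screen_grip (a point): Grip point on the screen's orange tab, 160 from the hinge axis. The tab, 16 wide (y), 12 thick, sticks out of the middle of the free edge, from 124 to 180 from the hinge, free beside and below. Pinch from above, fingers closing along the readout's y; it may turn between the pads. At joint 0: x = -92, z = 54 in the readout's frame. Frame turns with the screen: x to the hinge, z up when folded.
- screen_hinge (a point): Point on the screen's hinge axis (which runs along the readout's y), mid-width, at x = +67.5, z = 54 in the readout's frame. The free edge rises as the joint grows. Frame turns with the screen.
- valve: Vacuum valve: steel plate 170 (x) x 180 (y) x 12 with a blue housing 120 x 90, top at 46 (two bearing cheeks to 71), fixed to the bench. Origin: centre of its underside; front is -x (robot side), z up. Stands left or right, where the readout does not, turned by up to 0.2 rad. Steel posts at x = 0, y = +63 (130 high) and y = -38 (112 high) carry the catch.
- catch (a joint): Angle of the red catch in rad: 0 lying level across in front of the lever, where it blocks it; 1.57 upright; stop at 2.7, lying right over on the other (+y) side. Turns freely: falls back before upright, falls over by its own weight after it. The lever must not be pulled before it is over.
- catch_tab (a point): Centre of the red tab at the catch bar's free end, 118 from the catch's hinge axis; 14 thick (valve's x), 30 along the bar, 22 high; bar 12 x 12. At joint 0: x = 0, y = -63, z = 120 in the valve's frame. Pinch from above, fingers closing along the valve's x, and carry it in an arc up and over to +y; it may turn between the pads. Frame turns with the catch: y points to the hinge.
- catch_hinge (a point): Point on the catch's hinge axis (which runs along the valve's x), at x = 0, y = +55, z = 120 in the valve's frame. Frame turns with the catch.
- lever (a joint): Angle of the lever in rad: 0 at rest, leaning 0.26 rad away from the robot side; grows as the lever is pulled towards the valve's front (-x); stop at 0.95, leaning 0.69 rad to -x. A spring draws it back: about 3 N at the grip at first, 8 N at the stop.
- lever_grip (a point): Point on the black flat-sided grip (18 wide along y, 24 deep, 52 long), 105 from the pivot; the lever's end is 23 beyond it. At rest it is at x = +27, y = 0, z = 157 in the valve's frame; fully pulled x = -67, z = 137. Pinch from above, fingers closing along the valve's y; the lever turns between the pads (a hard pinch makes it lag: 25 N is enough). Frame turns with the lever.
- lever_pivot (a point): Point on the lever's pivot axis (along the valve's y), at x = 0, y = 0, z = 56 in the valve's frame. Frame turns with the lever.
- brush: Bystander, loose: a flat brush, lying, about 200 long (mm). Origin: underside, mid-length or centre. Leave it alone.
- adapter: Bystander, loose: an aluminium socket adapter (a stepped round part), 60 across, 44 high (mm). Origin: underside, mid-length or centre. Leave it alone.
- tape: Bystander, loose: a white roll of tape lying flat, 100 across, 25 high (mm). Origin: underside, mid-length or centre. Leave it alone.
- cup: Bystander, loose: a white plastic mixing cup, 76 across, 85 high (mm). Origin: underside, mid-length or centre. Leave it alone.
- jar: Bystander, loose: an amber jar, 66 across, 80 high (mm). Origin: underside, mid-length or centre. Leave it alone.
- driver: Bystander, loose: a screwdriver, lying, about 200 long (mm). Origin: underside, mid-length or centre. Leave it alone.
- mould: Bystander, loose: a small plaster block, 70 x 50 x 40 (mm). Origin: underside, mid-length or centre. Leave it alone.
Not all that is in view belongs to the job. Leave any pink look-alike of the valve alone.

How it is judged (in metres and radians):
On the way, in this order (a step that is already met when the one before it is completed fails the run):
1. the screen stands 90 to 110 degrees open, let go (value of joint screen between 1.571 and 1.92 rad and contact force between the fingers and readout below 0.2 N), for 0.2 s.
2. the catch is flipped right over (past 2.2 rad) (value of joint catch above 2.2 rad and value of joint lever below 0.3 rad), for 0.2 s.
3. the lever is fully pulled (past 0.83 of 0.95 rad) by the fingers (value of joint lever above 0.83 rad and contact force between the fingers and valve above 1.5 N), for 0.5 s.
At the end, for the whole second after the job is handed in: The fingers hold the lever fully pulled (joint above 0.83 rad, contact force above 1.5 N) through the last second, the catch lies right over (above 2.2 rad), and the screen stands 90 to 110 degrees open (1.571 to 1.920 rad) (all of step 3 and value of joint screen between 1.571 and 1.92 rad and value of joint catch above 2.2 rad); the arm keeps its last pose, push and grip.
It fails at once if the lever is pulled while the catch is not yet over (value of joint lever above 0.25 rad and value of joint catch below 1.2 rad).
It fails at once if a loose bystander is displaced by more than 40 mm (distance of any of brush, adapter, tape, cup, jar, driver, mould from where it was at the start of the episode above 0.04 m).
It also fails if it takes over 72 s, if anything falls off the work surface, if the arm or the gripper's body presses on something with over 40 N, if the wrist force passes 120 N, or if a joint passes its speed limit or range.

### The arm

A 6-joint arm with a two-finger parallel gripper is mounted at the origin on the work surface. World frame = base frame: x ahead of the robot, y to its left, z up, the work surface at z = 0. Lengths are in mm, angles in degrees, forces in N, time in s.
With the tool pointing down it reaches from about 350 to 850 mm from the base axis. Payload 8.1 kg.
Tool frame: the origin (TCP) lies midway between the tips of the shut fingers; the grasp point (between the pads) lies 19 mm behind it; z points along the fingers, y is the line along which they close (so a half turn about z gives the same grasp; the last joint's range is limited). The gripper opens to 85 mm and grips with 20 to 120 N. Pads are 22 mm wide; open, the fingers measure 114 mm over their backs; the gripper's body (76 mm by 85 mm) begins 54 mm behind the grasp point. The pads swing forward as they close: fully open they stand 13 mm farther back than shut.
Start: joints at [69.133, 7.471, 85.268, -0, 87.261, -4.893], TCP at [165.099, 576.842, 197.192] pointing down, gripper open.
Joint ranges: [-169.43, 169.43], [-51.17, 129.36], [1.28, 143.12], [-76.62, 256.62], [0, 156.53], [-152.29, 152.29]. Speed limits (degrees/s): [136.94, 136.94, 159.86, 180, 180, 180].

### API

Orientations are given as [roll, pitch, yaw] about the fixed x, y, z axes, in that order (R = Rz(yaw) Ry(pitch) Rx(roll)).
In Python, from bench import r gives the robot as it stands. The module is installed in compiled form; this text tells all that it offers.
- The arm moves only by the tool jog_arm, never from a script. Its argument "rows" is a list of rows, each a list of 2 entries, a list of its own where there are three numbers: the shift along the tool's x, y, z in mm, then the turn, a rotation vector about the tool's x, y, z in rad. A call has 1 to 10 rows; each row is the pose to reach, as a shift and turn from the pose commanded when the call began, along the tool's axes at that moment; what a row does not reach only later rows make up. A row lasts 1/10 s, in which the tool goes at most 50 mm and 8.59 degrees, less where a joint would pass 70% of its speed; a pose out of reach is approached as far as the arm can. A call with a gripper value outside its range is refused whole. "grip" is the finger opening in mm, from 0 to 85.4, set as the call begins (left out, the last holds). The fingers move at their own pace and stop on an object; "force" is the grip in N (left out, the last holds). Time passes only in rows, so rows that repeat a pose let the fingers close. It gives the time, the measured TCP pose, the force, the opening and the grip force at its end, in the units of the state.
- r.sense(): the state, without advancing time (a new reading comes with each control period).
- r.snapshot(name): name is "scene" or "top" or "wrist"; returns (picture, depth): 384x512x3 uint8, blue, green, red; 384x512 float32, mm along the optical axis (not along the pixel's ray), 0 where there is no reading.
- r.camera_params(name): a dict with "fx", "fy", "cx", "cy" (pixels), "pose" (4x4, takes a point from camera to world coordinates); the wrist camera has in their place "tool_from_camera" (4x4, takes a point from camera to tool coordinates, whose origin is the TCP and whose axes are the flange's). Camera axes: x right, y down, z forward; pixel columns grow to the right and rows downward; lengths in mm; the calibration is good to about 2 mm. A picture is of the moment at which its call begins: read the wrist's pose just before it. camera_params takes no time and is no camera call.
- r.hand_in(): hands the job in; it is judged then, once.
The state is a dict: "time": time; "joint_pos": joint angles; "qd": joint speeds; "joint_efforts": joint torques, N m; "tool_pos": TCP position; "tcp_rot": TCP orientation; "ft_force": force on the tool from outside, world axes, zero at the start; "wrist_torque": the same for the moment, N m; "finger_gap": finger opening in mm; "grip_force": force on a finger pad.
Only numpy, scipy, OpenCV 4.12 (cv2) and the standard library are available. Lean on these libraries where they do the work, as an engineer would, in place of code of your own. Each camera call takes 0.05 s, during which the arm holds its last target. There are 200 camera calls.

## Working session

There is one attempt and no reset: what is moved stays moved. The work goes in short steps, Python scripts to look and compute and a tool call to move; the robot and the scene stay as the last step left them, time stands still between calls to the robot, and variables do not carry over. Pictures are saved under pics/ and viewed, at most 10 in all, crops included, and the job is handed in when it is done.

Besides the shell and the picture viewer there is one more tool, called after "Emit:" as name([rows], argument=value, ...), one row to a line, values as JSON. jog_arm: Moves the arm, as the interface text tells. Its arguments: {"type":"object","properties":{"rows":{"type":"array"},"grip":{"type":"number"},"force":{"type":"number"}},"required":["rows"]}

```bash
mkdir -p pics
cat > h.py <<'E'
import numpy as np, cv2
from bench import r
from scipy.spatial.transform import Rotation as R
def cloud(n):
    p=r.camera_params(n); im,d=r.snapshot(n)
    v,u=np.mgrid[0:384,0:512]
    P=np.stack([(u-p['cx'])/p['fx']*d,(v-p['cy'])/p['fy']*d,d,np.ones_like(d)],-1)@np.array(p['pose']).T
    W=P[...,:3]; W[d==0]=np.nan
    return im,d,W
E
python3 - <<'E'
from h import *
s=r.sense(); print({k:np.round(v,2) for k,v in s.items()})
for n in('scene','top'):
    im,d,W=cloud(n); cv2.imwrite(f'pics/{n}1.png',im); np.savez(f'{n}1.npz',im=im,W=W,d=d)
    print(n,np.round(r.camera_params(n)['pose'],3).tolist(),r.camera_params(n)['fx'])
E
```

```text
{'time': np.float64(0.0), 'joint_pos': array([69.13,  7.51, 85.33,  0.  , 87.26, -4.89]), 'qd': array([-0.05, -0.  , -0.03, -0.  , -0.04,  0.06]), 'joint_efforts': array([ 0.000e+00, -5.694e+01, -5.005e+01, -0.000e+00,  2.000e-02,
       -0.000e+00]), 'tool_pos': array([164.88, 576.26, 196.16]), 'tcp_rot': array([-1.7990e+02, -1.0000e-02,  1.6402e+02]), 'ft_force': array([0.28, 0.02, 0.34]), 'wrist_torque': array([ 0.  , -0.02,  0.04]), 'grip_force': np.float64(0.0), 'finger_gap': np.float64(85.11)}
scene [[0.429, 0.539, -0.725, 1358.896], [0.903, -0.267, 0.336, -418.89], [-0.012, -0.799, -0.602, 838.66], [0.0, 0.0, 0.0, 1.0]] 432.53752797727657
top [[0.006, -0.998, 0.065, 399.018], [-1.0, -0.006, 0.01, -2.491], [-0.01, -0.065, -0.998, 1466.147], [0.0, 0.0, 0.0, 1.0]] 361.27502763853397
```

View pics/scene1.png

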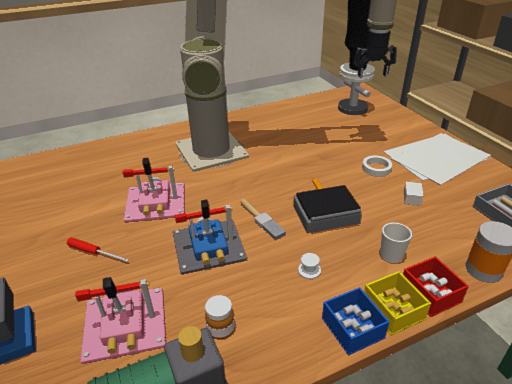

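View pics/top1.png

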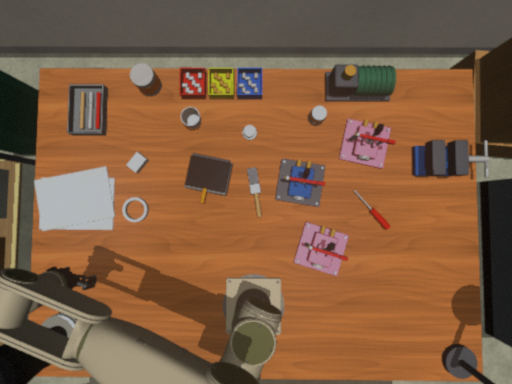

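Scene: the blue-housed valve is at top (301,181), with scene view (208,240). The readout is at top (208,175), its orange tab at (204,196). Possible mistakes: pink valves at top (366,143) and (322,248), which have the same red catch and black lever but pink housings. The only orange tab on a black screen is at (204,196). I choose the blue valve.

Run:
```python
from h import *
z=np.load('top1.npz'); im=z['im'];W=z['W']
def reg(c,rad): 
    m=np.zeros(im.shape[:2],bool); m[c[1]-rad:c[1]+rad,c[0]-rad:c[0]+rad]=1; return m
hsv=cv2.cvtColor(im,cv2.COLOR_BGR2HSV); H,S,V=[hsv[...,i].astype(int) for i in range(3)]
def rect(m,n):
    P=W[m]; P=P[~np.isnan(P[:,0])]; q=cv2.minAreaRect(P[:,:2].astype(np.float32)); print(n,len(P),'mean',P.mean(0).round(1),'rect',np.round(q[0],1),np.round(q[1],1),round(q[2],1),'z',np.percentile(P[:,2],[5,50,95]).round(1)); return P
R_=reg((208,176),32)
P=rect(R_&(W[...,2]>30)&(S<90),'readout')
# plane fit
A=np.c_[P[:,:2],np.ones(len(P))]; print('plane',np.linalg.lstsq(A,P[:,2],rcond=None)[0])
rect(R_&(H>8)&(H<25)&(S>200)&(V>180)&(W[...,2]>25),'tab')
V_=reg((301,181),28)
rect(V_&(W[...,2]>5),'valve all')
rect(V_&(H>100)&(H<130)&(S>120)&(W[...,2]>30),'blue')
rect(V_&((H<8)|(H>172))&(S>150)&(W[...,2]>80),'red')
rect(V_&(W[...,2]>140),'lever')
```

```text
readout 1142 mean [514.7 166.5  58.6] rect [519.4 180.4] [163.5 137.3] 79.0 z [43.3 60.2 65.3]
plane [3.23801089e-02 1.56762214e-02 3.93703537e+01]<stdin>:7: RuntimeWarning: Mean of empty slice.
  ret = um.true_divide(
Traceback (most recent call last):
IndexError: index -1 is out of bounds for axis 0 with size 0
```

Run:
```python
from h import *
z=np.load('top1.npz'); im=z['im'];W=z['W']
def reg(c,rad): 
    m=np.zeros(im.shape[:2],bool); m[c[1]-rad:c[1]+rad,c[0]-rad:c[0]+rad]=1; return m
hsv=cv2.cvtColor(im,cv2.COLOR_BGR2HSV); H,S,V=[hsv[...,i].astype(int) for i in range(3)]
def rect(m,n):
    P=W[m]; P=P[~np.isnan(P[:,0])]
    if len(P)<3: print(n,len(P)); return
    q=cv2.minAreaRect(P[:,:2].astype(np.float32)); print(n,len(P),'mean',P.mean(0).round(1),'rect',np.round(q[0],1),np.round(q[1],1),round(q[2],1),'z',np.percentile(P[:,2],[5,50,95]).round(1)); return P
print(hsv[190:203,204].tolist(), W[190:203,204].round(0).tolist())
R_=reg((208,176),32)
rect(R_&(H>8)&(H<25)&(S>150)&(W[...,2]>25),'tab')
V_=reg((301,181),28)
rect(V_&(W[...,2]>5),'valve all')
rect(V_&(H>100)&(H<130)&(S>120)&(W[...,2]>30),'blue')
rect(V_&((H<8)|(H>172))&(S>150)&(W[...,2]>80),'red')
rect(V_&(W[...,2]>135),'lever')
p=r.camera_params('wrist');print(p)
```

```text
[[19, 204, 175], [19, 201, 178], [19, 203, 176], [20, 199, 174], [19, 200, 173], [18, 203, 173], [17, 207, 170], [17, 205, 159], [18, 196, 143], [17, 196, 133], [16, 201, 132], [14, 195, 137], [13, 194, 126]] [[455.0, 194.0, 63.0], [451.0, 195.0, 61.0], [447.0, 194.0, 63.0], [443.0, 194.0, 64.0], [440.0, 194.0, 61.0], [436.0, 194.0, 64.0], [432.0, 194.0, 65.0], [428.0, 194.0, 62.0], [424.0, 194.0, 62.0], [420.0, 195.0, 55.0], [417.0, 203.0, 0.0], [413.0, 202.0, 1.0], [409.0, 202.0, 4.0]]
tab 83 mean [449.4 206.5  57.5] rect [485.3 228. ] [199.3  90.8] 39.1 z [39.5 60.3 65.3]
valve all 1964 mean [ 489.5 -180.4   37.3] rect [ 498.8 -188. ] [223.1 222.7] 0.4 z [  7.4  16.  128.9]
blue 353 mean [ 482.  -180.7   47.4] rect [ 491.5 -184. ] [ 82.6 112.6] 81.1 z [41.1 46.4 55.5]
red 103 mean [ 488.1 -200.1  126.7] rect [ 489.4 -196.6] [128.4  12.9] 80.5 z [120.2 127.2 133.2]
lever 61 mean [ 514.4 -187.5  168.4] rect [ 508.2 -220.3] [86.3 34.8] 75.7 z [137.8 175.6 183.5]
{'fx': 281.6258895963996, 'fy': 281.6258895963996, 'cx': 257.29331891968025, 'cy': 188.28683506721373, 'tool_from_camera': array([[-6.01113140e-04, -9.60134205e-01, -2.79538810e-01,
         7.02172753e+01],
       [ 9.99999798e-01, -6.35436012e-04,  3.21630916e-05,
        -2.44074913e-01],
       [-2.08509911e-04, -2.79538734e-01,  9.60134393e-01,
        -1.77454736e+02],
       [ 0.00000000e+00,  0.00000000e+00,  0.00000000e+00,
         1.00000000e+00]])}
```

Emit:
jog_arm([
  [[-35,-29,-6],[0,0,-0.01]],
  [[-70,-58,-12],[0,0,-0.02]],
  [[-105,-87,-18],[0,0,-0.03]],
  [[-140,-116,-24],[0,0,-0.04]],
  [[-175,-145,-30],[0,0,-0.05]],
  [[-210,-174,-36],[0,0,-0.06]],
  [[-245,-203,-42],[0,0,-0.07]],
  [[-280,-230,-48],[0,0,-0.087]],
  [[-315,-258,-54],[0,0,-0.087]],
  [[-348,-287,-60],[0,0,-0.087]],
])

```text
time: 1.1
tool_pos: [421.3, 203.4, 257.1]
tcp_rot: [-180.0, -0.0, 169.0]
ft_force: [0.6, -0.5, 0.2]
finger_gap: 85.4
grip_force: 0.0
```

Emit:
jog_arm([
  [[0,0,0],[0,0,0]],
  [[0,0,0],[0,0,0]],
  [[0,0,0],[0,0,0]],
])

```text
time: 1.4
tool_pos: [420.0, 205.8, 256.7]
tcp_rot: [-180.0, -0.1, 169.0]
ft_force: [-0.8, -0.1, 0.1]
finger_gap: 85.4
grip_force: 0.0
```

```bash
cat >> h.py <<'E'
def wrist():
    s=r.sense(); p=r.camera_params('wrist'); im,d=r.snapshot('wrist')
    T=np.eye(4); T[:3,:3]=R.from_euler('xyz',s['tcp_rot'],degrees=True).as_matrix(); T[:3,3]=s['tool_pos']
    M=T@p['tool_from_camera']; v,u=np.mgrid[0:384,0:512]
    P=np.stack([(u-p['cx'])/p['fx']*d,(v-p['cy'])/p['fy']*d,d,np.ones_like(d)],-1)@M.T
    W=P[...,:3]; W[d==0]=np.nan
    return im,W,s
def hsv(im):
    h=cv2.cvtColor(im,cv2.COLOR_BGR2HSV); return [h[...,i].astype(int) for i in range(3)]
def rect(W,m,n):
    m=cv2.morphologyEx(m.astype(np.uint8),cv2.MORPH_OPEN,np.ones((3,3)))
    k,l,st,_=cv2.connectedComponentsWithStats(m)
    if k<2: print(n,'none'); return
    P=W[l==1+st[1:,4].argmax()]; P=P[~np.isnan(P[:,0])]
    q=cv2.minAreaRect(P[:,:2].astype(np.float32)); print(n,len(P),'mean',P.mean(0).round(1),'rect',np.round(q[0],1),np.round(q[1],1),round(q[2],1),'z',np.percentile(P[:,2],[5,50,95]).round(1)); return P
def move(tgt,yaw):
    s=r.sense(); M=R.from_euler('xyz',s['tcp_rot'],degrees=True); G=R.from_euler('xyz',[180,0,yaw],degrees=True)
    print('at',s['time'],s['tool_pos'].round(1),s['tcp_rot'].round(1),'shift',M.inv().apply(np.array(tgt)-s['tool_pos']).round(1),'turn',(M.inv()*G).as_rotvec().round(3))
E
python3 - <<'E'
from h import *
im,W,s=wrist(); print(s['time'],s['tool_pos'],s['tcp_rot'])
cv2.imwrite('pics/w1.png',im); np.savez('w1.npz',im=im,W=W)
H,S,V=hsv(im)
P=rect(W,(W[...,2]>30)&(S<90)&(W[...,0]>400)&(W[...,2]<90),'readout')
P=rect(W,(H>8)&(H<25)&(S>170)&(W[...,2]>35)&(W[...,2]<100),'tab')
E
```

```text
1.4 [420.01134256 205.7925815  256.70477591] [-1.79996726e+02 -6.08464364e-02  1.69037519e+02]
readout 9959 mean [511.5 182.7  59.2] rect [518.  180.8] [166.7 138. ] 79.0 z [44.5 61.4 62.9]
tab 758 mean [851.3 423.6  51.4] rect [858.1 420.7] [25.6 80.2] 14.3 z [36.7 50.9 68.4]
```

View pics/w1.png

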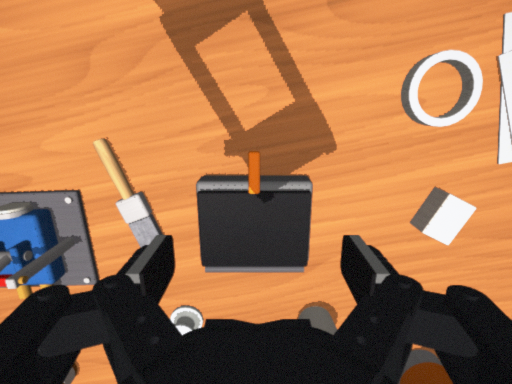

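The wrist view shows the black screen folded on the grey box (197–312, 175–270), with the orange tab at (254,172) pointing to the robot side.

Run:
```python
from h import *
z=np.load('w1.npz'); im,W=z['im'],z['W']; H,S,V=hsv(im)
m=(H>5)&(H<25)&(S>150)&(W[...,2]>40)&(W[...,2]<100); m[:145]=0;m[200:]=0;m[:,:235]=0;m[:,275:]=0
P=rect(W,m,'tab'); c=P.mean(0)
d=P[:,:2]-c[:2]; u,sv,vt=np.linalg.svd(d,full_matrices=False); a=vt[0]*np.sign(vt[0][0]); t=d@a
print('axis deg',np.degrees(np.arctan2(a[1],a[0])),'t',np.percentile(t,[1,99]),'front pt',c[:2]+a*np.percentile(t,1), 'slope',np.polyfit(t,P[:,2],1))
Pr=W[(W[...,2]>50)&(S<90)&(W[...,2]<90)&(W[...,0]>440)&(W[...,0]<610)&(W[...,1]>70)&(W[...,1]<290)]
A=np.c_[Pr[:,:2],np.ones(len(Pr))]; g=np.linalg.lstsq(A,Pr[:,2],rcond=None)[0]; print('plane',g, len(Pr))
for yw in (-10,-11,-12):
    x=np.array([np.cos(np.radians(yw)),np.sin(np.radians(yw))]); y=np.array([-x[1],x[0]])
    ra=Pr[:,:2]@x; rb=Pr[:,:2]@y; print(yw,'screen x range',np.percentile(ra,[.5,99.5]).round(1),'y',np.percentile(rb,[.5,99.5]).round(1),'tab y',(c[:2]@y).round(1),'tab front',(P[:,:2]@x).min().round(1))
q=cv2.minAreaRect(Pr[:,:2].astype(np.float32));print(q)
```

```text
tab 499 mean [433.7 197.8  61.9] rect [434.9 197.5] [15.7 58.2] 78.0 z [59.8 62.1 63.6]
axis deg -10.88322552272951 t [-27.63136057  29.635122  ] front pt [406.59175923 202.98855002] slope [4.65118561e-03 6.18962058e+01]
plane [-8.63990509e-03  1.99261163e-03  6.55916824e+01] 8748
-10 screen x range [420.6 546.6] y [190.6 347.1] tab y 270.1 tab front 364.8
-11 screen x range [416.4 541.8] y [198.7 355.2] tab y 276.9 tab front 360.1
-12 screen x range [410.9 537. ] y [206.9 363.4] tab y 283.6 tab front 355.3
((523.4400634765625, 180.38720703125), (159.30206298828125, 127.14779663085938), 78.9217758178711)
```

Emit:
jog_arm([
  [[-4,-3,30],[0,0,0]],
  [[-7.5,-5.2,70],[0,0,0]],
  [[-7.5,-5.2,110],[0,0,0]],
  [[-7.5,-5.2,145],[0,0,0]],
  [[-7.5,-5.2,170],[0,0,0]],
  [[-7.5,-5.2,190],[0,0,0]],
  [[-7.5,-5.2,205],[0,0,0]],
  [[-7.5,-5.2,215],[0,0,0]],
  [[-7.5,-5.2,220],[0,0,0]],
  [[-7.5,-5.2,220],[0,0,0]],
], grip=45, force=40)

```text
time: 2.45
tool_pos: [426.5, 199.1, 36.8]
tcp_rot: [-180.0, -0.0, 169.1]
ft_force: [-0.0, 0.2, 0.9]
finger_gap: 44.9
grip_force: 0.0
```

Emit:
jog_arm([
  [[0,0,0],[0,0,0]],
  [[0,0,0],[0,0,0]],
  [[0,0,0],[0,0,0]],
  [[0,0,0],[0,0,0]],
  [[0,0,0],[0,0,0]],
  [[0,0,0],[0,0,0]],
], grip=5)

```text
time: 3.05
tool_pos: [427.1, 198.6, 37.3]
tcp_rot: [180.0, 0.0, 169.0]
ft_force: [0.5, -0.8, 0.5]
finger_gap: 5.1
grip_force: 0.0
```

Run:
```python
from h import *
s=r.sense(); print({k:np.round(v,2) for k,v in s.items()})
a0=np.array([426.4,199.3]); 
for d in range(0,104,4):
    t=np.radians(d); f=160*(1-np.cos(t)); print(d,'tool x %.1f z %.1f'%(-f,-160*np.sin(t)))
```

```text
{'time': np.float64(3.05), 'joint_pos': array([ 18.7 ,  -4.57, 114.88,   0.  ,  69.68, -60.31]), 'qd': array([ 0.1 ,  0.11,  0.08,  0.07, -0.01, -0.02]), 'joint_efforts': array([  0.  , -41.21, -45.39,  -0.  ,  -0.  ,   0.  ]), 'tool_pos': array([427.12, 198.6 ,  37.29]), 'tcp_rot': array([1.80e+02, 1.00e-02, 1.69e+02]), 'ft_force': array([ 0.52, -0.8 ,  0.52]), 'wrist_torque': array([ 0.  , -0.01, -0.05]), 'grip_force': np.float64(0.0), 'finger_gap': np.float64(5.1)}
0 tool x -0.0 z -0.0
4 tool x -0.4 z -11.2
8 tool x -1.6 z -22.3
12 tool x -3.5 z -33.3
16 tool x -6.2 z -44.1
20 tool x -9.6 z -54.7
24 tool x -13.8 z -65.1
28 tool x -18.7 z -75.1
32 tool x -24.3 z -84.8
36 tool x -30.6 z -94.0
40 tool x -37.4 z -102.8
44 tool x -44.9 z -111.1
48 tool x -52.9 z -118.9
52 tool x -61.5 z -126.1
56 tool x -70.5 z -132.6
60 tool x -80.0 z -138.6
64 tool x -89.9 z -143.8
68 tool x -100.1 z -148.3
72 tool x -110.6 z -152.2
76 tool x -121.3 z -155.2
80 tool x -132.2 z -157.6
84 tool x -143.3 z -159.1
88 tool x -154.4 z -159.9
92 tool x -165.6 z -159.9
96 tool x -176.7 z -159.1
100 tool x -187.8 z -157.6
```

The fingers shut without catching the tab, so I'm looking again.

Run:
```python
from h import *
im,W,s=wrist(); im2,d,W2=cloud('scene'); np.savez('w2.npz',im=im,W=W)
p=r.camera_params('scene'); q=np.linalg.inv(p['pose'])@np.array([427,199,37,1]); print(q[:2]/q[2]*p['fx']+[p['cx'],p['cy']])
c=cv2.resize(im2[140:260,240:400],(640,480),interpolation=cv2.INTER_CUBIC)
cv2.imwrite('pics/w2.png',np.hstack([cv2.resize(im,(400,300)),cv2.resize(c,(400,300))]))
```

```text
[315.43958529 187.9185131 ]
```

View pics/w2.png

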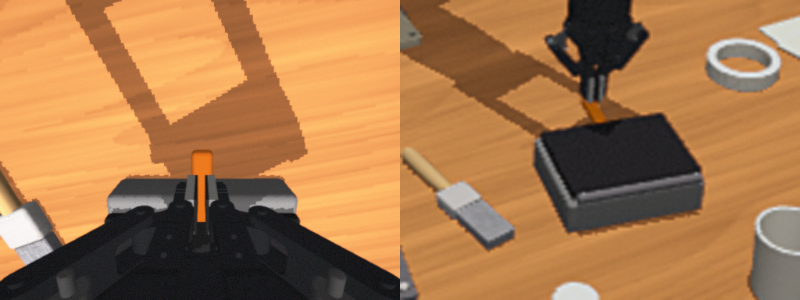

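Run:
```python
from h import *
z=np.load('w2.npz'); im,W=z['im'],z['W']; H,S,V=hsv(im)
for v in range(190,320,10): print(v,[(W[v,u].round(0).tolist(),im[v,u].tolist()) for u in (240,258,272)])
im2,d,W2=cloud('scene')
for v in range(168,196,2): print(v,[(W2[v,u].round(0).tolist(),im2[v,u].tolist()) for u in (312,316,320)])
```

```text
190 [([418.0, 186.0, 0.0], [65, 111, 179]), ([421.0, 200.0, 2.0], [62, 108, 177]), ([423.0, 211.0, 1.0], [60, 107, 175])]
200 [([426.0, 184.0, 1.0], [58, 101, 163]), ([408.0, 202.0, 63.0], [31, 120, 234]), ([411.0, 210.0, 60.0], [40, 89, 166])]
210 [([434.0, 183.0, 1.0], [61, 103, 169]), ([414.0, 201.0, 63.0], [35, 125, 238]), ([417.0, 209.0, 60.0], [37, 84, 157])]
220 [([443.0, 181.0, 1.0], [62, 105, 169]), ([420.0, 200.0, 63.0], [32, 123, 237]), ([423.0, 208.0, 59.0], [43, 89, 156])]
230 [([415.0, 192.0, 85.0], [86, 90, 91]), ([427.0, 199.0, 63.0], [27, 119, 236]), ([419.0, 208.0, 84.0], [88, 92, 91])]
240 [([416.0, 192.0, 95.0], [89, 92, 92]), ([433.0, 198.0, 64.0], [29, 121, 236]), ([418.0, 207.0, 95.0], [93, 94, 96])]
250 [([416.0, 193.0, 103.0], [89, 91, 90]), ([440.0, 196.0, 62.0], [28, 120, 235]), ([419.0, 206.0, 104.0], [92, 94, 93])]
260 [([415.0, 194.0, 115.0], [23, 20, 20]), ([446.0, 195.0, 62.0], [26, 120, 234]), ([417.0, 206.0, 115.0], [29, 24, 24])]
270 [([414.0, 194.0, 122.0], [24, 25, 27]), ([453.0, 194.0, 63.0], [27, 119, 234]), ([418.0, 206.0, 121.0], [26, 23, 24])
[... 1475 characters left out ...]
, -1.0], [76, 136, 197]), ([439.0, 192.0, 62.0], [5, 82, 160]), ([447.0, 202.0, 64.0], [34, 80, 140])]
186 [([371.0, 222.0, 1.0], [76, 134, 196]), ([446.0, 188.0, 60.0], [11, 59, 121]), ([454.0, 197.0, 62.0], [0, 87, 168])]
188 [([381.0, 216.0, 1.0], [42, 82, 129]), ([384.0, 230.0, -1.0], [25, 62, 109]), ([464.0, 191.0, 63.0], [7, 87, 171])]
190 [([461.0, 165.0, 62.0], [34, 43, 61]), ([468.0, 175.0, 63.0], [22, 19, 21]), ([473.0, 185.0, 63.0], [21, 15, 10])]
192 [([468.0, 161.0, 60.0], [38, 33, 34]), ([476.0, 169.0, 63.0], [34, 30, 34]), ([482.0, 180.0, 64.0], [20, 19, 22])]
194 [([475.0, 156.0, 60.0], [36, 35, 36]), ([482.0, 166.0, 60.0], [38, 36, 37]), ([489.0, 176.0, 62.0], [33, 35, 33])]
```

Run:
```python
from h import *
W=np.load('w1.npz')['W']
m=W[...,2]>200; P=W[m]; print('w1 fingers z',np.percentile(P[:,2],[0,.1,1,5,20]).round(1),'tcp 256.7')
W=np.load('w2.npz')['W']
x=np.array([.9816,-.1908]);y=np.array([.1908,.9816]);c=np.array([427.1,198.6])
L=(W[...,:2]-c)@np.stack([x,y],1)
m=(np.abs(L[...,1])<60)&(np.abs(L[...,0])<14)&(W[...,2]>66)
for z in range(66,140,6):
    k=m&(abs(W[...,2]-z)<3); 
    if k.any(): print(z,k.sum(),'x',L[k][:,0].min().round(1),L[k][:,0].max().round(1),'y',np.percentile(L[k][:,1],[0,10,50,90,100]).round(1))
```

```text
w1 fingers z [304.1 306.  312.  326.9 356.9] tcp 256.7
72 41 x -1.1 11.7 y [-2.7 -2.7 -2.7  2.3  2.3]
78 139 x -11.1 11.4 y [-14.6 -11.1  -2.7  10.7  14.2]
84 258 x -11.1 -5.4 y [-16.2 -13.6  -3.   13.1  15.8]
90 301 x -11.1 -5.3 y [-16.3 -13.9  -2.9  13.4  15.9]
96 341 x -11.1 -5.3 y [-16.2 -13.6   2.3  13.2  16. ]
102 383 x -11.2 11.1 y [-16.2 -12.1  -2.7  10.9  15.7]
108 585 x -11.3 12.6 y [-12.4  -5.5   2.3   5.1  12.8]
114 454 x -13.4 10.3 y [-29.9 -19.7   2.5  19.4  30.1]
120 1602 x -13.6 12.6 y [-36.2 -24.4   3.9  24.2  36.1]
126 3395 x -13.6 9.9 y [-40.6 -32.7   4.6  32.   40.7]
132 2775 x -13.7 10.0 y [-44.9 -36.9  -5.3  36.5  44.7]
138 2215 x -14.0 9.9 y [-49.2 -41.3  -5.6  40.8  48.9]
```

Depth shows the real fingertips about 34 mm short of the reported TCP: open tips at TCP+47 rather than +13, and shut tips at z≈71 with the TCP reading 37. Both cameras agree. I'll allow for 34 mm along the tool, reopening and going down gently.

Emit:
jog_arm([
  [[0,0,0],[0,0,0]],
  [[0,0,0],[0,0,0]],
  [[0,0,0],[0,0,0]],
  [[0,0,5],[0,0,0]],
  [[0,0,12],[0,0,0]],
  [[0,0,20],[0,0,0]],
  [[0,0,27],[0,0,0]],
  [[0,0,32],[0,0,0]],
  [[0,0,34],[0,0,0]],
  [[0,0,34],[0,0,0]],
], grip=45)

```text
time: 4.2
tool_pos: [426.7, 198.5, 2.7]
tcp_rot: [-180.0, -0.0, 169.0]
ft_force: [-0.2, -0.1, 0.7]
finger_gap: 45.1
grip_force: 0.0
```

Emit:
jog_arm([
  [[0,0,0],[0,0,0]],
  [[0,0,0],[0,0,0]],
  [[0,0,0],[0,0,0]],
  [[0,0,0],[0,0,0]],
  [[0,0,0],[0,0,0]],
  [[0,0,0],[0,0,0]],
], grip=5)

```text
time: 4.8
tool_pos: [427.5, 199.1, 3.6]
tcp_rot: [179.9, 0.0, 169.0]
ft_force: [0.9, 4.3, 1.7]
finger_gap: 15.3
grip_force: 43.4
```

Emit:
jog_arm([
  [[-0.4,0,-11.2],[0,0,0]],
  [[-1.6,0,-22.3],[0,0,0]],
  [[-3.5,0,-33.3],[0,0,0]],
  [[-6.2,0,-44.1],[0,0,0]],
  [[-9.6,0,-54.7],[0,0,0]],
  [[-13.8,0,-65.1],[0,0,0]],
  [[-18.7,0,-75.1],[0,0,0]],
  [[-24.3,0,-84.8],[0,0,0]],
  [[-30.6,0,-94],[0,0,0]],
  [[-37.4,0,-102.8],[0,0,0]],
])

```text
time: 5.8
tool_pos: [462.9, 192.2, 104.9]
tcp_rot: [180.0, -0.1, 169.0]
ft_force: [3.9, 8.7, -9.5]
finger_gap: 15.0
grip_force: 41.2
```

Emit:
jog_arm([
  [[-7.5,1,-8.3],[0,0,0]],
  [[-15.5,1,-16.1],[0,0,0]],
  [[-24.1,1,-23.3],[0,0,0]],
  [[-33.1,1,-29.8],[0,0,0]],
  [[-42.6,1,-35.8],[0,0,0]],
  [[-52.5,1,-41],[0,0,0]],
  [[-62.7,1,-45.5],[0,0,0]],
  [[-73.2,1,-49.4],[0,0,0]],
  [[-83.9,1,-52.4],[0,0,0]],
  [[-94.8,1,-54.8],[0,0,0]],
])

```text
time: 6.8
tool_pos: [557.5, 174.0, 160.9]
tcp_rot: [-180.0, -0.0, 169.0]
ft_force: [-3.8, 2.6, -9.4]
finger_gap: 15.1
grip_force: 44.1
```

Emit:
jog_arm([
  [[-11.1,0,-1.5],[0,0,0]],
  [[-22.2,0,-2.3],[0,0,0]],
  [[-33.4,0,-2.3],[0,0,0]],
  [[-44.5,0,-1.5],[0,0,0]],
  [[-55.6,0,0],[0,0,0]],
  [[-57,0,0],[0,0,0]],
  [[-57,0,0],[0,0,0]],
])

```text
time: 7.5
tool_pos: [613.8, 163.1, 160.9]
tcp_rot: [-180.0, 0.1, 169.0]
ft_force: [-0.5, -1.7, -6.6]
finger_gap: 15.0
grip_force: 43.5
```

Run:
```python
from h import *
s=r.sense(); p=s['tool_pos']; x=np.array([.9816,-.1908]); a=p[:2]@x; print(p,s['ft_force'],'a',a,'ang',np.degrees(np.arctan2(p[2]+53-55,540.5-a)), 'r',np.hypot(p[2]-2,540.5-a))
```

```text
[613.81829156 163.12448764 160.92752043] [-0.52438738 -1.7362989  -6.57602309] a 571.3998827490644 ang 101.00260616143007 r 161.9035500050767
```

Open the fingers and retreat straight up, then check the angle from the pictures.

Emit:
jog_arm([
  [[0,0,0],[0,0,0]],
  [[0,0,0],[0,0,0]],
  [[0,0,0],[0,0,0]],
  [[0,0,0],[0,0,0]],
  [[0,0,-20],[0,0,0]],
  [[0,0,-50],[0,0,0]],
  [[0,0,-85],[0,0,0]],
  [[0,0,-110],[0,0,0]],
  [[0,0,-120],[0,0,0]],
  [[0,0,-120],[0,0,0]],
], grip=50)

```text
time: 8.5
tool_pos: [613.9, 163.7, 282.8]
tcp_rot: [179.9, 0.2, 169.0]
ft_force: [-0.0, 0.8, -0.4]
finger_gap: 49.9
grip_force: 0.0
```

Run:
```python
from h import *
x=np.array([.9816,-.1908]);y=np.array([.1908,.9816])
for n in ('scene','wrist'):
    if n=='scene': im,d,W=cloud(n)
    else: im,W,s=wrist(); print(s['time'],s['tool_pos'])
    H,S,V=hsv(im); A=W[...,:2]@x; B=W[...,:2]@y; Z=W[...,2]
    m=(Z>70)&(Z<250)&(A>500)&(A<600)&(abs(B-277)<85)
    P=np.c_[A[m],Z[m]]; print(n,len(P)); 
    if n=='scene': cv2.imwrite('pics/s3.png',cv2.resize(im[120:260,200:400],(800,560)))
    for z in range(80,250,20):
        k=abs(P[:,1]-z)<10
        if k.sum(): print(z,k.sum(),np.median(P[k,0]).round(1))
```

```text
scene 1784
80 266 549.5
100 274 552.2
120 284 554.7
140 289 557.2
160 306 559.4
180 263 559.6
200 41 563.5
220 42 566.4
240 19 564.7
8.55 [613.17500819 163.6050621  280.69950143]
wrist 5200
80 355 536.9
100 450 539.3
120 539 541.6
140 606 544.2
160 852 546.7
180 1890 553.3
200 116 552.4
220 139 554.9
240 253 560.6
```

View pics/s3.png

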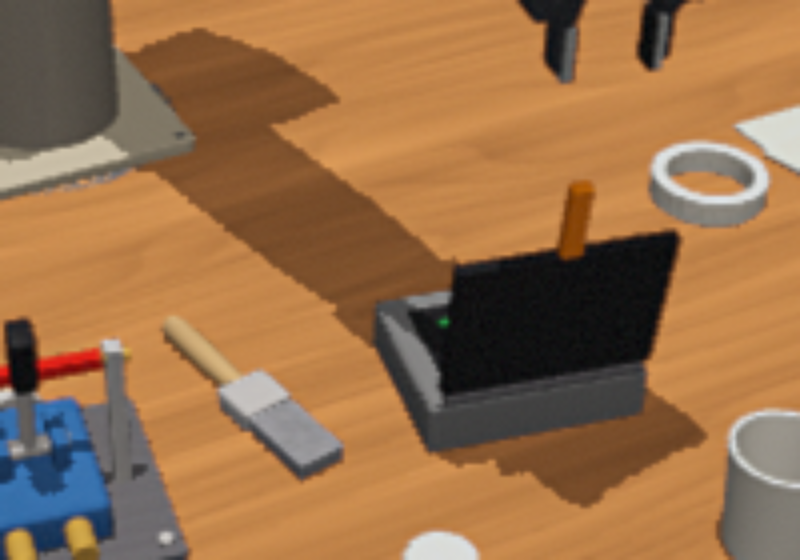

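The picture shows the screen upright with its tab at (575,220) and nothing else disturbed. The fitted slope gives about 97°, within 90–110. Next I move over the valve, with the tool turned for the catch.

Emit:
jog_arm([
  [[4,-30,-20],[0,0,0.13]],
  [[9,-75,-40],[0,0,0.26]],
  [[14,-120,-40],[0,0,0.4]],
  [[19,-165,-40],[0,0,0.54]],
  [[24,-211,-40],[0,0,0.68]],
  [[29,-257,-40],[0,0,0.82]],
  [[34,-305,-40],[0,0,0.96]],
  [[39,-353,-40],[0,0,1.1]],
  [[44,-401,-40],[0,0,1.24]],
  [[48,-451,-40],[0,0,1.38]],
])

```text
time: 9.6
tool_pos: [478.4, -271.0, 318.4]
tcp_rot: [-179.9, -0.1, 89.6]
ft_force: [0.9, 0.6, -0.6]
finger_gap: 49.9
grip_force: 0.0
```

```bash
python3 -c "
from h import *
move([480,-270,320],81)"
```

```text
at 9.6 [ 478.4 -271.   318.4] [-1.799e+02 -1.000e-01  8.960e+01] shift [ 1.1  1.6 -1.6] turn [-0.003 -0.002  0.151]
```

Emit:
jog_arm([
  [[0,0,0],[0,0,0.08]],
  [[0,0,0],[0,0,0.15]],
  [[0,0,0],[0,0,0.15]],
  [[0,0,0],[0,0,0.15]],
])

```text
time: 10.0
tool_pos: [479.5, -269.5, 319.1]
tcp_rot: [-179.9, -0.1, 81.5]
ft_force: [0.4, 0.6, -0.0]
finger_gap: 50.2
grip_force: 0.0
```

Run:
```python
from h import *
im,W,s=wrist(); print(s['time'],s['tool_pos'],s['tcp_rot'])
cv2.imwrite('pics/w4.png',im); np.savez('w4.npz',im=im,W=W)
H,S,V=hsv(im); X,Y,Z=W[...,0],W[...,1],W[...,2]
N=(X>370)&(X<610)&(Y>-300)&(Y<-70)&(Z<200)
rect(W,N&(H>100)&(H<130)&(S>120)&(Z>40)&(Z<52),'blue')
rect(W,N&(Z>8)&(Z<18)&(S<90),'plate')
P=rect(W,N&((H<8)|(H>172))&(S>150)&(Z>90),'red')
rect(W,N&(Z>140)&(V<80),'lever')
```

```text
10.0 [ 479.48839689 -269.48126069  319.09343342] [-1.79866061e+02 -6.58319744e-02  8.14762041e+01]
blue 1773 mean [ 456.9 -179.4   46.6] rect [ 457.2 -180.7] [86.3 49. ] 81.0 z [44.9 46.7 48.2]
plate 2957 mean [ 441.4 -170.7   12.8] rect [ 445.  -178.8] [178.4  74.8] 80.9 z [11.2 12.8 14.4]
red 1039 mean [ 489.4 -196.3  127.7] rect [ 489.2 -197.3] [131.3  13.1] 81.3 z [125.3 127.  132.1]
lever 520 mean [ 517.  -190.8  174. ] rect [ 517.5 -190.9] [17.8 33. ] 79.5 z [146.7 179.3 182.8]
```

View pics/w4.png

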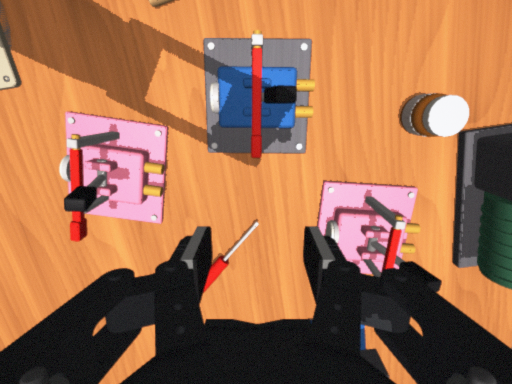

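The crop shows the blue-housed valve at (258,95), its red catch tab at (257,145), white hinge post at (257,40) and black lever at (280,95). The pink look-alikes are at (115,170) and (370,235). Going down on the catch tab.

Emit:
jog_arm([
  [[10,-1,20],[0,0,0.008]],
  [[21,-1.6,60],[0,0,0.008]],
  [[21.3,-1.6,105],[0,0,0.008]],
  [[21.3,-1.6,145],[0,0,0.008]],
  [[21.3,-1.6,180],[0,0,0.008]],
  [[21.3,-1.6,205],[0,0,0.008]],
  [[21.3,-1.6,225],[0,0,0.008]],
  [[21.3,-1.6,240],[0,0,0.008]],
  [[21.3,-1.6,250],[0,0,0.008]],
  [[21.3,-1.6,250],[0,0,0.008]],
], grip=50, force=30)

```text
time: 11.05
tool_pos: [480.8, -247.9, 69.4]
tcp_rot: [-179.9, -0.1, 80.9]
ft_force: [-0.9, -0.2, -0.2]
finger_gap: 50.1
grip_force: 0.0
```

Emit:
jog_arm([
  [[0,0,0],[0,0,0]],
  [[0,0,0],[0,0,0]],
  [[0,0,0],[0,0,0]],
  [[0,0,0],[0,0,0]],
  [[0,0,0],[0,0,0]],
  [[0,0,0],[0,0,0]],
], grip=4)

```text
time: 11.65
tool_pos: [480.7, -248.9, 72.2]
tcp_rot: [-179.9, 0.0, 80.9]
ft_force: [-9.1, 1.7, 8.6]
finger_gap: 13.3
grip_force: 32.6
```

Run:
```python
from h import *
s=r.sense(); print(s['tool_pos'],s['tcp_rot'],s['ft_force'],s['finger_gap'])
for d in range(0,126,5):
    t=np.radians(d); print(d,round(118*(1-np.cos(t)),1),round(-118*np.sin(t),1))
```

```text
[ 480.67724208 -248.92527719   72.18604014] [-1.79918867e+02  3.68544861e-02  8.08880572e+01] [-9.09067719  1.70143303  8.59130149] 13.338565993957031
0 0.0 -0.0
5 0.4 -10.3
10 1.8 -20.5
15 4.0 -30.5
20 7.1 -40.4
25 11.1 -49.9
30 15.8 -59.0
35 21.3 -67.7
40 27.6 -75.8
45 34.6 -83.4
50 42.2 -90.4
55 50.3 -96.7
60 59.0 -102.2
65 68.1 -106.9
70 77.6 -110.9
75 87.5 -114.0
80 97.5 -116.2
85 107.7 -117.6
90 118.0 -118.0
95 128.3 -117.6
100 138.5 -116.2
105 148.5 -114.0
110 158.4 -110.9
115 167.9 -106.9
120 177.0 -102.2
125 185.7 -96.7
```

Emit:
jog_arm([
  [[0.4,-0.5,-10.3],[0,0,0]],
  [[1.8,-1,-20.5],[0,0,0]],
  [[4,-1,-30.5],[0,0,0]],
  [[7.1,-1,-40.4],[0,0,0]],
  [[11.1,-1,-49.9],[0,0,0]],
  [[15.8,-1,-59],[0,0,0]],
  [[21.3,-1,-67.7],[0,0,0]],
  [[27.6,-1,-75.8],[0,0,0]],
  [[34.6,-1,-83.4],[0,0,0]],
  [[42.2,-1,-90.4],[0,0,0]],
])

```text
time: 12.65
tool_pos: [487.2, -206.3, 161.8]
tcp_rot: [-180.0, 0.0, 80.9]
ft_force: [-2.8, -0.3, -4.6]
finger_gap: 13.6
grip_force: 30.2
```

Emit:
jog_arm([
  [[8.1,0,-6.3],[0,0,0]],
  [[16.8,0,-11.8],[0,0,0]],
  [[25.9,0,-16.5],[0,0,0]],
  [[35.4,0,-20.5],[0,0,0]],
  [[45.3,0,-23.6],[0,0,0]],
  [[55.3,0,-25.8],[0,0,0]],
  [[65.5,0,-27.2],[0,0,0]],
  [[75.8,0,-27.6],[0,0,0]],
  [[86.1,0,-27.2],[0,0,0]],
  [[96.3,0,-25.8],[0,0,0]],
])

```text
time: 13.65
tool_pos: [502.6, -111.2, 188.1]
tcp_rot: [180.0, 0.0, 80.9]
ft_force: [-7.3, -1.3, 1.5]
finger_gap: 13.5
grip_force: 31.7
```

Emit:
jog_arm([
  [[10,0,2.2],[0,0,0]],
  [[19.9,0,5.3],[0,0,0]],
  [[29.4,0,9.3],[0,0,0]],
  [[38.5,0,14],[0,0,0]],
  [[38.5,0,14],[0,0,0]],
])

```text
time: 14.15
tool_pos: [508.8, -71.8, 173.9]
tcp_rot: [180.0, -0.1, 81.0]
ft_force: [-7.2, 2.0, 3.3]
finger_gap: 13.4
grip_force: 35.0
```

Emit:
jog_arm([
  [[0,0,0],[0,0,0]],
  [[0,0,0],[0,0,0]],
  [[0,0,0],[0,0,0]],
  [[0,0,-5],[0,0,0]],
  [[0,0,-30],[0,0,0]],
  [[-20,0,-70],[0,0,0]],
  [[-50,0,-105],[0,0,0]],
  [[-85,0,-130],[0,0,0]],
  [[-120,0,-140],[0,0,0]],
  [[-130,0,-140],[0,0,0]],
], grip=50)

```text
time: 15.15
tool_pos: [488.3, -205.5, 316.0]
tcp_rot: [179.8, 0.1, 80.7]
ft_force: [-0.6, 0.3, 0.0]
finger_gap: 49.8
grip_force: 0.0
```

Run:
```python
from h import *
im,d,W=cloud('scene'); im2,W2,s=wrist()
x=np.array([.9877,-.1564]);y=np.array([.1564,.9877]);O=np.array([491,-186])
print(s['time'],s['tool_pos'])
for n,i,w in(('scene',im,W),('wrist',im2,W2)):
    H,S,V=hsv(i); Q=w[...,:2]-O; A=Q@x;B=Q@y;Z=w[...,2]; N=(abs(A)<100)&(abs(B)<200)
    m=N&((H<8)|(H>172))&(S>150)&(Z>90)&(abs(A)<20)
    if m.sum()>20: print(n,m.sum(),'B',np.percentile(B[m],[2,98]),'Z',np.percentile(Z[m],[2,98]),'slope',np.degrees(np.arctan(np.polyfit(B[m],Z[m],1)[0])))
    m=N&(V<60)&(Z>145)&(Z<190)&(abs(B)<30); print('lever',m.sum(),A[m].mean(),B[m].mean(),Z[m].mean(),np.percentile(B[m],[2,98]) if m.any() else 0)
cv2.imwrite('pics/s5.png',np.hstack([cv2.resize(im[150:290,130:330],(400,280)),cv2.resize(im2,(400,280))]))
move([491+.9877*27,-186-.1564*27,230],171)
```

```text
15.2 [ 487.80346888 -205.23239129  314.25649984]
scene 267 B [ 67.87322357 172.95333888] Z [127.46007879 185.47703549] slope 25.60642197469195
lever 95 38.25178496777797 -0.019526142288418483 168.7385624850722 [-7.79632412  7.43079996]
wrist 1071 B [ -2.17877466 149.43013873] Z [130.87377791 422.94113933] slope -26.674181297023235
lever 448 26.47275675371164 2.1153939024196107 173.43461596575517 [-6.39605471  8.59709727]
at 15.25 [ 487.8 -203.4  313.1] [180.    0.   80.7] shift [17.8 27.3 83.2] turn [ 0.     0.    -1.576]
```

View pics/s5.png

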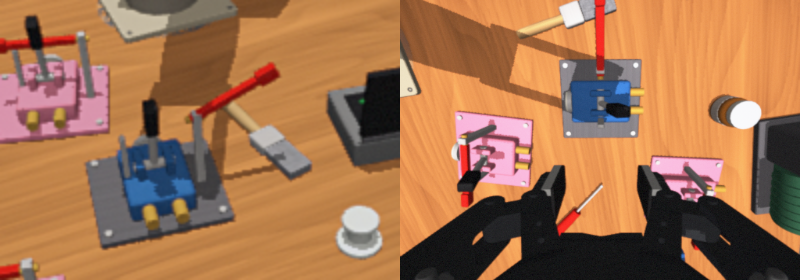

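Right picture: the red catch lies over at (600,40), sloping 26° (about 2.69 rad), and the lever stands at rest at (617,110). Next I turn the tool and grip the lever.

Emit:
jog_arm([
  [[2,3,0],[0,0,-0.14]],
  [[4,6,0],[0,0,-0.28]],
  [[6,9,0],[0,0,-0.42]],
  [[8,12,0],[0,0,-0.56]],
  [[10,15,0],[0,0,-0.7]],
  [[12,18,0],[0,0,-0.84]],
  [[14,21,0],[0,0,-0.98]],
  [[16,24,0],[0,0,-1.12]],
  [[17.8,27.3,0],[0,0,-1.26]],
  [[17.8,27.3,0],[0,0,-1.4]],
])

```text
time: 16.25
tool_pos: [518.0, -186.8, 311.9]
tcp_rot: [179.9, -0.1, 161.5]
ft_force: [-0.3, -0.0, 0.4]
finger_gap: 50.1
grip_force: 0.0
```

Emit:
jog_arm([
  [[0,0,0],[0,0,-0.1]],
  [[0,0,0],[0,0,-0.176]],
  [[0,0,0],[0,0,-0.176]],
  [[0,0,0],[0,0,-0.176]],
])

```text
time: 16.65
tool_pos: [517.8, -187.6, 312.4]
tcp_rot: [180.0, -0.1, 171.1]
ft_force: [-0.2, 0.0, 0.3]
finger_gap: 50.0
grip_force: 0.0
```

```bash
python3 -c "
from h import *
im,W,s=wrist(); x=np.array([.9877,-.1564]);y=np.array([.1564,.9877]);O=np.array([491,-186])
H,S,V=hsv(im); Q=W[...,:2]-O; A=Q@x;B=Q@y;Z=W[...,2]
m=(V<60)&(Z>140)&(Z<188)&(abs(B)<30)&(abs(A)<60)
if m.any(): print(m.sum(),A[m].mean(),B[m].mean(),np.percentile(B[m],[2,98]),np.percentile(Z[m],[2,98]))
move([491+.9877*27,-186-.1564*27,104],171)"
```

```text
452 23.622316195486604 -0.23175767788688595 [-8.14699026  7.76844452] [142.59961069 183.30910982]
at 16.7 [ 517.8 -187.9  312.5] [180.   -0.  171.1] shift [ -0.4  -2.4 208.5] turn [ 0.    -0.001  0.002]
```

Emit:
jog_arm([
  [[0,-2.4,30],[0,0,0]],
  [[0,-2.4,70],[0,0,0]],
  [[0,-2.4,110],[0,0,0]],
  [[0,-2.4,145],[0,0,0]],
  [[0,-2.4,170],[0,0,0]],
  [[0,-2.4,188],[0,0,0]],
  [[0,-2.4,200],[0,0,0]],
  [[0,-2.4,206],[0,0,0]],
  [[0,-2.4,208],[0,0,0]],
  [[0,-2.4,208],[0,0,0]],
], force=25)

```text
time: 17.7
tool_pos: [517.9, -191.3, 105.7]
tcp_rot: [-180.0, 0.1, 171.2]
ft_force: [-0.4, -0.0, 1.5]
finger_gap: 50.2
grip_force: 0.0
```

Emit:
jog_arm([
  [[0,0,0],[0,0,0]],
  [[0,0,0],[0,0,0]],
  [[0,0,0],[0,0,0]],
  [[0,0,0],[0,0,0]],
  [[0,0,0],[0,0,0]],
  [[0,0,0],[0,0,0]],
], grip=8)

```text
time: 18.3
tool_pos: [518.2, -190.4, 106.2]
tcp_rot: [179.9, 0.1, 171.2]
ft_force: [-0.3, 5.8, 4.1]
finger_gap: 17.5
grip_force: 30.0
```

Run:
```python
from h import *
s=r.sense(); print(s['tool_pos'],s['tcp_rot'],s['ft_force'],s['finger_gap'])
for q in np.arange(0,1.0,.05):
    f=lambda a:np.array([-np.sin(a-.26)*-1,0,0])
    dx=105*(np.sin(q-.26)+np.sin(.26)); dz=-105*(np.cos(q-.26)-np.cos(.26)); print(round(q,2),dx.round(1),dz.round(1))
```

```text
[ 518.24099688 -190.35982136  106.17913423] [1.79936926e+02 9.15699493e-02 1.71201264e+02] [-0.30194328  5.78791039  4.14858717] 17.49551133420281
0.0 0.0 -0.0
0.05 5.1 -1.2
0.1 10.3 -2.2
0.15 15.5 -2.9
0.2 20.7 -3.3
0.25 25.9 -3.5
0.3 31.2 -3.4
0.35 36.4 -3.1
0.4 41.6 -2.5
0.45 46.8 -1.6
0.5 52.0 -0.5
0.55 57.0 0.9
0.6 62.0 2.5
0.65 66.9 4.4
0.7 71.7 6.5
0.75 76.4 8.8
0.8 81.0 11.4
0.85 85.4 14.2
0.9 89.7 17.3
0.95 93.8 20.5
```

Emit:
jog_arm([
  [[10.3,0.5,-2.2],[0,0,0]],
  [[20.7,0.5,-3.3],[0,0,0]],
  [[31.2,0.5,-3.4],[0,0,0]],
  [[41.6,0.5,-2.5],[0,0,0]],
  [[52,0.5,-0.5],[0,0,0]],
  [[62,0.5,2.5],[0,0,0]],
  [[71.7,0.5,6.5],[0,0,0]],
  [[81,0.5,11.4],[0,0,0]],
  [[89.7,0.5,17.3],[0,0,0]],
  [[93.5,0.5,20.5],[0,0,0]],
])

```text
time: 19.3
tool_pos: [427.6, -176.0, 87.5]
tcp_rot: [180.0, 0.4, 171.2]
ft_force: [2.2, 9.2, 15.3]
finger_gap: 17.7
grip_force: 31.1
```

Emit:
jog_arm([
  [[1.5,0,1],[0,0,0]],
  [[1.5,0,1],[0,0,0]],
  [[1.5,0,1],[0,0,0]],
  [[1.5,0,1],[0,0,0]],
  [[1.5,0,1],[0,0,0]],
  [[1.5,0,1],[0,0,0]],
  [[1.5,0,1],[0,0,0]],
  [[1.5,0,1],[0,0,0]],
])

```text
time: 20.1
tool_pos: [426.3, -175.8, 86.4]
tcp_rot: [180.0, 0.3, 171.2]
ft_force: [1.7, 7.1, 13.4]
finger_gap: 17.8
grip_force: 30.6
```

Run:
```python
from h import *
s=r.sense(); print({k:np.round(v,1) for k,v in s.items()})
im,d,W=cloud('scene'); x=np.array([.9877,-.1564]);y=np.array([.1564,.9877]);O=np.array([491,-186])
q=s['tool_pos']; a=(q[:2]-O)@x; print('grip local',a,(q[:2]-O)@y,q[2]+53,'lever ang',np.arctan2(-a,q[2]+53-57)+.26)
H,S,V=hsv(im); Q=W[...,:2]-O; A=Q@x;B=Q@y;Z=W[...,2]
m=(abs(A)<20)&(abs(B)<200)&((H<8)|(H>172))&(S>150)&(Z>90); print('catch slope',np.degrees(np.arctan(np.polyfit(B[m],Z[m],1)[0])),m.sum())
# steel lever shaft: grey pts between cheeks and grip
m=(abs(B)<12)&(Z>74)&(Z<112)&(A>-60)&(A<30)
if m.sum()>5: print('shaft',m.sum(),np.arctan(-np.polyfit(Z[m],A[m],1)[0])+.26, [(z,A[m&(abs(Z-z)<4)].mean().round(1)) for z in (80,90,100)])
xr=np.array([.9816,-.1908]);A=W[...,:2]@xr;B=W[...,:2]@np.array([.1908,.9816]); m=(Z>75)&(Z<170)&(A>500)&(A<600)&(abs(B-277)<75)
print('screen',90+np.degrees(np.arctan(np.polyfit(Z[m],A[m],1)[0])))
cv2.imwrite('pics/s6.png',cv2.resize(im[140:280,140:340],(800,560)))
```

```text
{'time': np.float64(20.1), 'joint_pos': array([ -28.9,  -10.1,  114.4,    0.2,   75.4, -110.2]), 'qd': array([-0. ,  0.1, -0.1, -0. ,  0.1, -0. ]), 'joint_efforts': array([ -3.6, -32.5, -41.9,  -2.6,  -0.6,  -0.1]), 'tool_pos': array([ 426.3, -175.8,   86.4]), 'tcp_rot': array([180. ,   0.3, 171.2]), 'ft_force': array([ 1.7,  7.1, 13.4]), 'wrist_torque': array([ 1.1, -0.4, -0.1]), 'grip_force': np.float64(30.6), 'finger_gap': np.float64(17.8)}
grip local -65.45926727011667 -0.06145365254362264 139.4410182152643 lever ang 0.931079857456362
catch slope 25.831127051671686 261
shaft 73 0.8410873909395008 [(80, np.float64(-8.7)), (90, np.float64(-16.4)), (100, np.float64(-20.8))]
screen 97.18747190866316
```

View pics/s6.png

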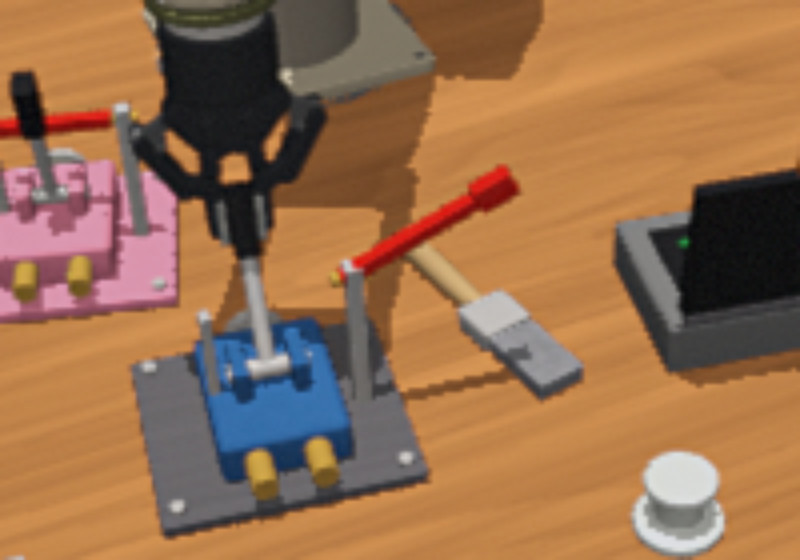

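The picture shows the lever leaned to the robot side in the fingers at (240,220), the catch over at (430,230) and the screen still up. I pull a few mm more to make sure it is against the stop.

Emit:
jog_arm([
  [[2,0,1],[0,0,0]],
  [[4,0,2],[0,0,0]],
  [[6,0,2],[0,0,0]],
  [[6,0,2],[0,0,0]],
  [[6,0,2],[0,0,0]],
  [[6,0,2],[0,0,0]],
  [[6,0,2],[0,0,0]],
])

```text
time: 20.85
tool_pos: [421.3, -175.0, 83.2]
tcp_rot: [180.0, 0.4, 171.2]
ft_force: [14.4, 3.4, -3.4]
finger_gap: 17.9
grip_force: 28.4
```

Run:
```python
from h import *
s=r.sense(); print(s['time'],s['tool_pos'],s['ft_force'],s['grip_force'],s['finger_gap'])
x=np.array([.9877,-.1564]);y=np.array([.1564,.9877]);O=np.array([491,-186])
q=s['tool_pos']; a=(q[:2]-O)@x; print('grip local',a,'lever ang',np.arctan2(-a,q[2]+53-57)+.26)
im,d,W=cloud('scene'); Q=W[...,:2]-O; A=Q@x;B=Q@y;Z=W[...,2]
m=(abs(B)<6)&(Z>82)&(Z<118)&(A>-70)&(A<10); print(m.sum(),np.median(np.arctan2(-A[m]+6,Z[m]-57))+.26)
```

```text
20.85 [ 421.26763857 -174.95126882   83.18562658] [14.39707519  3.39323708 -3.37664781] 28.433841168880463 17.88599876388554
grip local -70.60267494197885 lever ang 0.9881602056232275
67 0.8873497932282091
```

Emit:
jog_arm([
  [[0,0,0],[0,0,0]],
  [[0,0,0],[0,0,0]],
  [[0,0,0],[0,0,0]],
  [[0,0,0],[0,0,0]],
  [[0,0,0],[0,0,0]],
  [[0,0,0],[0,0,0]],
  [[0,0,0],[0,0,0]],
  [[0,0,0],[0,0,0]],
])

```text
time: 21.7
tool_pos: [421.3, -175.0, 83.2]
tcp_rot: [180.0, 0.4, 171.2]
ft_force: [13.4, 3.0, -3.0]
finger_gap: 17.7
grip_force: 28.4
```

```bash
python3 -c "
from h import *
s=r.sense(); print(s['time'],s['tool_pos'],s['ft_force'],s['grip_force']); print(r.hand_in())"
```

```text
21.7 [ 421.28061382 -174.98908509   83.19123119] [13.41207258  2.95486444 -3.02597735] 28.434399962425232
the job is handed in; nothing more can be done
None
```

Handed in at 21.7 s, with no verdict returned: screen at about 97°, catch over at about 2.69 rad, lever held against its stop. The real fingertips sit about 34 mm short of the reported TCP, so the first grasp closed on nothing until I corrected for it.

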